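# Unpin the drawer, park the pin, put the clapper away

## Task

Tidy the cutting table: the drawer is pinned open, so draw the stop pin up out of its bore and park it upright in the side notch of the pin rest, pushed in to the end of the notch with its collar resting flat on the plate. Lay the wooden pressing clapper flat on the drawer floor and slide the drawer fully shut. Do not disturb the two thread cones or the bowl.

Things in the scene. Friction and masses are not known exactly. Their poses are not given: they have to be found in the camera images.
- cabinet: Low plywood drawer cabinet, fixed to the table, 240 deep (x) x 280 wide (y) x 100 mm high. Origin: centre of its underside; -x is its front, z up. A steel strap 40 wide and 12 thick lies on its top at y = +100 mm and juts 65 mm forward of the front over the drawer (x from -185 to -60 mm); its upper face is 112 mm above the table and it has the pin's bore
- bore (a point): Mouth of the bore, on the upper face of the steel strap, 112 mm above the table; bore diameter 14 mm, right through the strap; below it, the drawer's steel side rim (8 mm thick, its top 82 mm above the table) has a 19 mm hole that the pin also passes through while the drawer is open
- drawer (a joint): Drawer opening in m: 0 fully shut, 0.160 at the start (pinned open). It slides along the cabinet's x, opening toward -x; about 2 N of friction. Until the pin is drawn it cannot move
- drawer_handle (a point): Middle of the drawer's steel bar handle, 60 mm above the table, 35 mm in front of the drawer's plywood front (bar 100 mm long along the cabinet's y). The front is 280 wide, 15 thick and its upper edge is 85 mm above the table. Axes as the cabinet's
- drawer_floor (a point): On the drawer floor (18 mm above the table), in the middle of the free area that lies open ahead of the cabinet at the start: 160 mm along x, 190 mm along y. The drawer's side and back walls rise to 75 mm above the table; the 34 mm steel rim with the pin hole overhangs the drawer's +y side. Axes as the cabinet's
- pin: Steel stop pin, 106 mm long overall, upright: shank 12 mm diameter and 60 mm long with a chamfered tip, collar 34 mm diameter and 6 mm thick above it, then a plain round grip 26 mm diameter and 40 mm high. Origin: centre of the collar's underside (which rests on the strap at the start); z up along the grip, which spans z = 6 to 46 mm
- rest: Pin rest, a steel bracket fixed to the table: foot 100 x 80 mm, an upright at its +x end, and a horizontal plate 90 (x, from -45 to +45 mm) x 60 mm (y), 12 thick, its top 100 mm above the table. The plate has a notch 16 mm wide, open at its -x edge and 40 mm deep along x. Clear space below the plate. Origin: centre of the underside of the foot, z up. It may stand left or right of the cabinet
- notch (a point): Centre of the shank when parked at the inner end of the notch, on the plate's top (100 mm above the table); the mouth of the notch lies 34 mm away toward -x. Axes as the rest's
- clapper: Tailor's pressing clapper, a loose plain wooden block with rounded edges, 150 (x) x 50 (y) x 40 mm (z), lying on the table. Origin: centre of its underside; x along its length
- cone_a: Thread cone, bystander, 64 mm foot diameter, 130 mm tall, standing on the table. Origin: centre of its underside
- cone_b: Thread cone, bystander, 64 mm foot diameter, 110 mm tall, standing on the table. Origin: centre of its underside
- bowl: Small empty pin bowl, bystander, 90 mm diameter, 32 mm high, on the table near the robot. Origin: centre of its underside
Not all that is in view belongs to the job. What is shaped like the clapper but turquoise is not meant.

How it is judged:
On the way, in this order (a step that is already met when the one before it is completed fails the run):
1. the pin is drawn clear of its bore (z of pin in the frame of bore above 0.055 m), for 0.1 s.
2. the pin is parked upright in the notch of the rest, collar on the plate (x of pin in the frame of notch above -0.012 m and y of pin in the frame of notch between -0.005 and 0.005 m and z of pin in the frame of notch between -0.004 and 0.004 m and angle between pin's own z axis and vertical below 0.12 rad), for 0.2 s.
At the end, for the whole second after the job is handed in: The pin stands upright (within 7 degrees) and at rest in the notch, collar on the plate (within 4 mm), within 12 mm of the notch's inner end; the clapper lies flat (within 9 degrees) and at rest on the drawer floor inside the cabinet; the drawer is shut to within 6 mm (all of step 2 and x of pin in the frame of notch below 0.005 m and linear speed of each of pin, clapper below 0.02 m/s and value of joint drawer below 0.006 m and x of clapper in the frame of cabinet between -0.12 and 0.1 m and y of clapper in the frame of cabinet between -0.12 and 0.12 m and z of clapper in the frame of drawer_floor between -0.005 and 0.012 m and angle between the z axis of clapper and the z axis of cabinet, either way round below 0.15 rad); the robot touches nothing.
It fails at once if a thread cone or the bowl is displaced by more than 40 mm or knocked over (distance of any of cone_a, cone_b, bowl from where it was at the start of the episode above 0.04 m or angle between any of cone_a, cone_b's own z axis and vertical above 0.6 rad).
It also fails if it takes over 72 s, if anything falls off the work surface, if the arm or the gripper's body presses on something with over 40 N, if the wrist force passes 120 N, or if a joint passes its speed limit or range.

## Robot

A 6-joint arm with a two-finger parallel gripper is mounted at the origin on the work surface. World frame = base frame: x ahead of the robot, y to its left, z up, the work surface at z = 0. Lengths are in m, angles in rad, forces in N, time in s.
With the tool pointing down it reaches from about 0.35 to 0.775 m from the base axis. Payload 5.5 kg.
Tool frame: the origin (TCP) lies on the centre line of the jaws, within the pads' length; the fingertips stand 11 mm ahead of it and the grasp point (between the pads) lies 8 mm behind it; z points along the fingers, y is the line along which they close (so a half turn about z gives the same grasp; the last joint's range is limited). The gripper opens to 85 mm and grips with 20 to 120 N. Pads are 22 mm wide; open, the fingers measure 114 mm over their backs; the gripper's body (76 mm by 85 mm) begins 54 mm behind the grasp point. The pads swing forward as they close: fully open they stand 13 mm farther back than shut.
Start: joints at [-1.312, 0.313, 0.046, 1.304, 0, 1.431], TCP at [0.223, -0.53, 0.242] pointing down, gripper open.
Joint ranges: [-2.76, 2.76], [-0.86, 1.69], [-1.03, 1.26], [-2.2, 2.34], [-1.47, 1.5], [-3.14, 3.14]. Speed limits (rad/s): [2.57, 2.57, 3.14, 3.14, 3.14, 3.14].

## Interface

Orientations are given as a unit quaternion [w, x, y, z].
In Python, from workcell import env, viewer, order, models gives the robot as it stands.
- The arm moves only by the tool drive_tool, never from a script. Its argument "series" is a list that holds one entry, the list of rows, each a list of 6 numbers: the shift along the tool's x, y, z each as a share of 120 mm, from -1 to 1, then the turn, a rotation vector about the tool's x, y, z each as a share of 180 degrees, from -1 to 1. A call has 1 to 20 rows; each row shifts and turns the commanded pose from where the row before left it, along the tool's axes as they then stand; what a row does not reach is not made up. A row lasts 1/8 s, in which the tool goes at most 62.5 mm and 10.7 degrees, less where a joint would pass 70% of its speed; a pose out of reach is approached as far as the arm can. A call with a number of a shift or a turn outside -1 to 1 is refused whole. A call with a gripper value outside its range is refused whole. "jaw" is the opening, from -1 (shut) to 1 (fully open), set as the call begins (left out, the last holds). The fingers move at their own pace and stop on an object; "grip_force" is the grip in N (left out, the last holds). Time passes only in rows, so rows that do not move let the fingers close. It gives the time, the measured TCP pose, the force, the opening and the grip force at its end, in the units of the state.
- env.get_state(): the state, without advancing time (a new reading comes with each control period).
- viewer.read_camera(name): name is "side" or "top"; returns the picture (420x560x3 uint8, red, green, blue); there is no depth.
- viewer.camera_info(name): a dict with "intrinsics" (3x3 intrinsics, pixels), "R" (3x3) and "t" (3): a world point X has camera coordinates R X + t. Camera axes: x right, y down, z forward; pixel columns grow to the right and rows downward; lengths in m; the calibration is good to about 2 mm. A picture is of the moment at which its call begins. camera_info takes no time and is no camera call.
- order.hand_in(): hands the job in; it is judged then, once.
Trained networks look in the newest picture that a camera, given by its name, has taken for a name from the list of things; names that differ only in an ending like _2 or _b are one class to them, and where a whole thing is asked for, a point or a joint stands for the part that bears it (a point fixed in the world has none). Each returns a list of dicts, best first, with "score" (0 to 1); they miss things now and then, are a little off and sometimes report something else, mostly with a low value. They report only what shows in the picture. A call takes as long as a camera call. They do not tell look-alikes from the thing itself.
- models.silhouettes(label, camera): "region" (420x560 bool, what is visible of it) and "location" ([column, row] in pixels, amid what is visible of it).
The state is a dict: "clock": time; "joint_pos": joint angles; "qvel": joint speeds; "tau": joint torques, N m; "tcp_pos": TCP position; "orientation": TCP orientation; "wrist_force": force on the tool from outside, world axes, zero at the start; "ft_torque": the same for the moment, N m; "finger_gap": finger opening in m; "grip_force": force on a finger pad.
Only numpy, scipy, OpenCV 4.12 (cv2) and the standard library are available. Lean on these libraries where they do the work, as an engineer would, in place of code of your own. Each camera call takes 0.05 s, during which the arm holds its last target. There are 200 camera calls.

## Working session

There is one attempt and no reset: what is moved stays moved. The work goes in short steps, Python scripts to look and compute and a tool call to move; the robot and the scene stay as the last step left them, time stands still between calls to the robot, and variables do not carry over. Pictures are saved under pics/ and viewed, at most 10 in all, crops included, and the job is handed in when it is done.

Besides the shell and the picture viewer there is one more tool, called by a JSON object that holds its "fn" and its "kwargs". drive_tool: Moves the arm, as the interface text tells. Its arguments: {"type":"object","properties":{"series":{"type":"array"},"jaw":{"type":"number"},"grip_force":{"type":"number"}},"required":["series"]}

```bash
ls; mkdir -p pics; python3 - <<'E'
from workcell import env,viewer,models
import cv2,numpy as np
s=env.get_state();print(s['clock'],s['tcp_pos'],s['orientation'])
ims=[]
for c in('top','side'):
    im=viewer.read_camera(c);cv2.imwrite(f'pics/{c}0.png',im[:,:,::-1])
    i=viewer.camera_info(c);print(c,np.round(i['intrinsics'],1).tolist(),np.round(i['R'],4).tolist(),np.round(i['t'],4).tolist())
    for l in('cabinet','bore','drawer_handle','pin','rest','clapper','cone_a','bowl'):
        for d in models.silhouettes(l,c): print(c,l,round(d['score'],2),np.round(d['location']),int(d['region'].sum()))
E
```

```text
pics
0.0 [ 0.22315967 -0.52943348  0.24141383] [-8.87475874e-04  9.80185387e-01  1.98080329e-01 -4.74121092e-05]
top [[462.0, 0.0, 280.2], [0.0, 462.0, 208.7], [0.0, 0.0, 1.0]] [[-0.0013, -0.9998, 0.0173], [-0.9834, -0.0019, -0.1812], [0.1812, -0.0172, -0.9833]] [-0.0187, 0.5379, 1.2607]
top cabinet 0.64 [157. 215.] 1251
top cabinet 0.34 [161. 163.] 532
top bore 0.68 [288. 153.] 13855
top bore 0.37 [290. 200.] 5548
top drawer_handle 0.67 [292. 202.] 5565
top rest 0.87 [152. 217.] 1110
top clapper 0.9 [379. 207.] 959
top clapper 0.73 [410. 315.] 717
top cone_a 0.72 [161. 164.] 547
top cone_a 0.58 [396. 159.] 497
top bowl 0.95 [344. 282.] 789
side [[453.5, 0.0, 283.9], [0.0, 453.5, 210.9], [0.0, 0.0, 1.0]] [[-0.9255, -0.3783, -0.0155], [-0.2492, 0.6395, -0.7273], [0.2851, -0.6693, -0.6862]] [0.4807, 0.1904, 1.0255]
side cabinet 0.91 [219. 200.] 14905
side bore 0.94 [222. 204.] 14803
side bore 0.23 [273. 134.] 570
side drawer_handle 0.94 [271. 210.] 5620
side pin 0.6 [239. 200.] 253
side pin 0.29 [277. 133.] 572
side rest 0.94 [214. 334.] 2751
side clapper 0.68 [311. 156.] 883
side cone_a 0.84 [275. 133.] 537
side cone_a 0.68 [157. 298.] 1215
side bowl 0.89 [375. 196.] 620
side bowl 0.34 [217. 336.] 2805
```

View pics/top0.png

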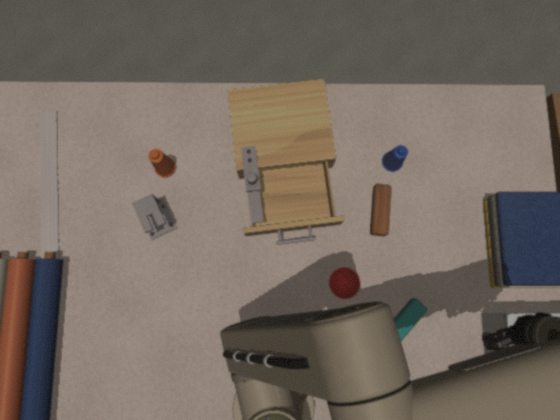

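View pics/side0.png

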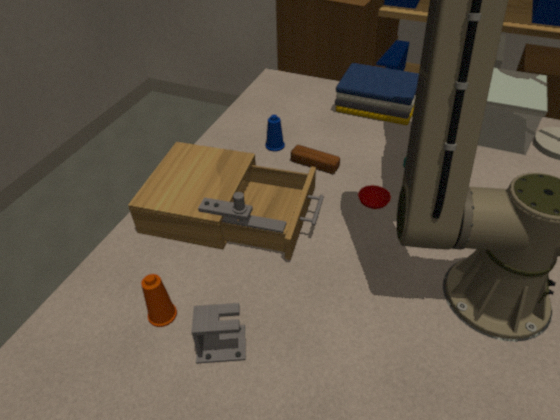

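The top view shows the cabinet at (285,155), the rest at (153,216), the pin on the strap at about (252,175), the bowl at (344,282), and the cones at (162,163) and (395,158). There are two clapper candidates: the brown block at (381,209) and the turquoise look-alike at (410,318). I choose the brown one and will check it in a close crop.

```bash
python3 - <<'E'
import cv2
a=cv2.imread('pics/top0.png')[75:295,125:415];cv2.imwrite('pics/topc.png',cv2.convertScaleAbs(cv2.resize(a,None,fx=2.7,fy=2.7,interpolation=cv2.INTER_CUBIC),alpha=1.4))
a=cv2.imread('pics/side0.png')[140:365,130:350];cv2.imwrite('pics/sidec.png',cv2.convertScaleAbs(cv2.resize(a,None,fx=2.6,fy=2.6,interpolation=cv2.INTER_CUBIC),alpha=1.4))
E
```

```text
(no output)
```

View pics/topc.png

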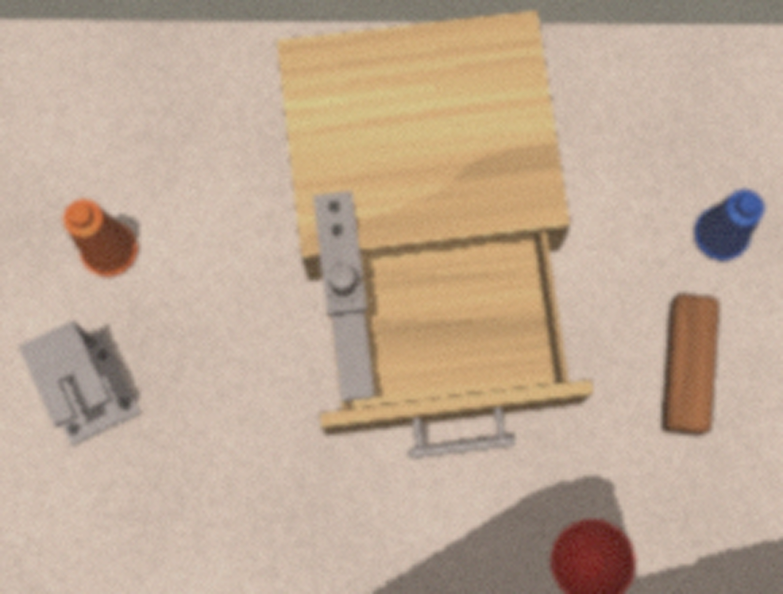

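View pics/sidec.png

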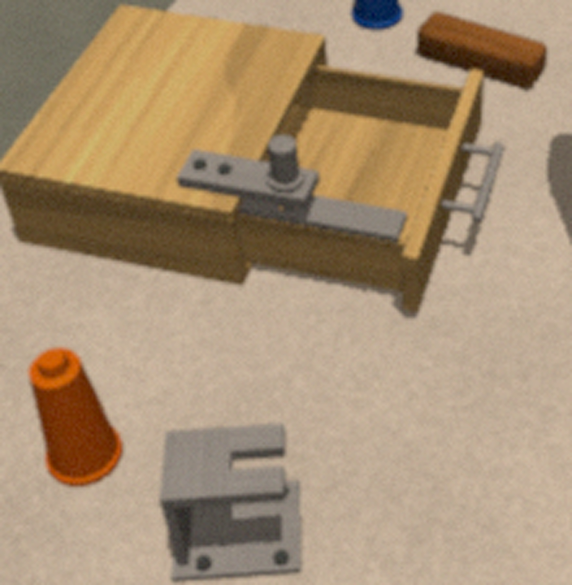

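The crops confirm the choice: the plain brown wooden block at topc (691,364) is the clapper. The pin's grip top is at topc (343,273) and the notch opens toward the robot. Next I fit the poses from the corners.

```bash
cat > h.py <<'E'
import numpy as np
from workcell import viewer
from scipy.optimize import least_squares
C={c:viewer.camera_info(c) for c in('top','side')}
def proj(c,X):
    i=C[c];q=np.asarray(i['R'])@np.asarray(X)+np.asarray(i['t']).ravel();p=np.asarray(i['intrinsics'])@q;return p[:2]/p[2]
def T(u,v):return np.array([125+(u+.5)/2.7-.5,75+(v+.5)/2.7-.5])
def S(u,v):return np.array([130+(u+.5)/2.6-.5,140+(v+.5)/2.6-.5])
def W(p,L): c,s=np.cos(p[2]),np.sin(p[2]);return [p[0]+c*L[0]-s*L[1],p[1]+s*L[0]+c*L[1],L[2]]
def fit(obs,p0):
    f=lambda p:np.concatenate([proj(c,W(p,L))-px for c,px,L in obs])
    r=least_squares(f,p0,loss='soft_l1');return r.x,np.round(f(r.x),1)
def local(p,X):
    c,s=np.cos(p[2]),np.sin(p[2]);d=np.array(X)[:2]-p[:2];return [c*d[0]+s*d[1],-s*d[0]+c*d[1]]
E
python3 - <<'E'
from h import *
t=lambda u,v,*L:('top',T(u,v),L)
s=lambda u,v,*L:('side',S(u,v),L)
cab,r=fit([t(278,40,.12,.14,.1),t(537,11,.12,-.14,.1),t(569,226,-.12,-.14,.1),t(303,257,-.12,.14,.1),s(2,175,.12,.14,.1),s(243,208,-.12,.14,.1),s(325,38,-.12,-.14,.1),s(122,7,.12,-.14,.1)],[.6,0,.1]);print('cab',cab,r)
rest,r=fit([t(22,347,.045,.03,.1),t(73,321,.045,-.03,.1),t(108,407,-.045,-.03,.1),t(62,427,-.045,.03,.1),s(165,430,.045,-.03,.1),s(284,426,-.045,-.03,.1),s(285,497,-.045,.03,.1),s(163,500,.045,.03,.1)],[.5,.3,.3]);print('rest',rest,r)
for k,o in dict(notchend=[s(232,455,0,0,.1),s(232,469,0,0,.1)],mouth=[s(285,453,0,0,.1),s(285,471,0,0,.1)],tin=[t(66,378,0,0,.1)]).items():
    p,_=fit([(c,px,(0,0,.1)) for c,px,_ in o],[.5,.3,0]);print(k,p[:2],local(rest,p))
cl,r=fit([t(674,295,.075,.025,.04),t(718,297,.075,-.025,.04),t(711,434,-.075,-.025,.04),t(664,431,-.075,.025,.04)],[.5,-.2,0]);print('clap',cl,r)
pin,r=fit([t(344,271,0,0,.158),s(285,143,0,0,.158)],[.5,.1,0]);print('pin',pin,r,local(cab,pin))
hd,r=fit([t(462,446,0,0,.06),s(485,183,0,0,.06)],[.4,0,0]);print('handle',hd,r,local(cab,hd))
fr,r=fit([t(322,414,-.0,.14,.085),t(592,382,0,-.14,.085)],[.4,0,.1]);print('front',fr,local(cab,fr))
E
```

```text
cab [ 0.77226123 -0.0200238   0.13786643] [-1.1  0.8 -0.3 -0.4  1.3 -0.4 -0.1  1.2 -0.7 -1.4 -1.3  1.8  1.6 -1.4
  0.2 -0.7]
rest [0.51813998 0.34018119 0.43596793] [-1.4 -1.2  0.3 -0.6  0.  -2.9 -3.7 -1.   2.1  0.6  1.8 -0.1  0.8 -0.9
 -0.1  0.3]
notchend [0.51506838 0.33866298] [np.float64(-0.003425407312616782), np.float64(-7.909923433747652e-05)]
mouth [0.4783541  0.32409382] [np.float64(-0.04285787990087724), np.float64(0.002218516181009671)]
tin [0.51151445 0.33691953] [np.float64(-0.007383150158165198), np.float64(-0.0001586824541624141)]
clap [ 0.53853547 -0.30729728 -0.09794921] [-0.5 -0.8  0.3  0.1  0.1  0.6  0.  -0. ]
pin [0.60603272 0.05749943 0.        ] [-0.1  0.6 -0.4 -0.5] [np.float64(-0.15399721995549367), np.float64(0.09963245481714948)]
handle [ 0.45055936 -0.05939589  0.        ] [-0.8 -0.9  1.2 -0.5] [np.float64(-0.3240602977323136), np.float64(0.005213021105694965)]
front [ 0.49422527 -0.0561256   0.12044442] [np.float64(-0.2803592821819887), np.float64(0.0024512669821146194)]
```

```bash
python3 - <<'E'
import cv2,numpy as np
from h import *
a=cv2.imread('pics/top0.png')[190:245,130:180];b=cv2.imread('pics/side0.png')[298:353,192:242]
z=lambda m:cv2.convertScaleAbs(cv2.resize(m,None,fx=8,fy=8,interpolation=cv2.INTER_LANCZOS4),alpha=1.4)
cv2.imwrite('pics/rest8.png',np.hstack([z(a),z(b)]))
for p,h in(((344,282),.016),((162,170),0),((393,164),0)):
    print(fit([('top',np.array(p),(0,0,h))],[.5,0,0])[0][:2])
E
```

```text
[ 0.33332963 -0.19955441]
[0.66355849 0.3324319 ]
[ 0.68459425 -0.35916565]
```

View pics/rest8.png

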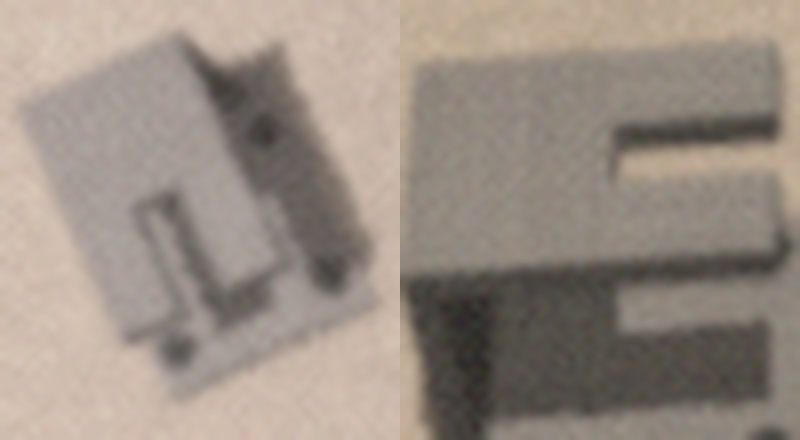

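```bash
python3 - <<'E'
from h import *
t=lambda u,v,x,y:('top',np.array([130+(u+.5)/8-.5,190+(v+.5)/8-.5]),(x,y,.1))
s=lambda u,v,x,y:('side',np.array([192+(u-400+.5)/8-.5,298+(v+.5)/8-.5]),(x,y,.1))
A=[t(20,108,.045,.03),t(183,33,.045,-.03),t(125,335,-.045,.03),t(275,265,-.045,-.03),t(137,208,-.005,.008),t(175,195,-.005,-.008),t(172,318,-.045,.008),t(215,290,-.045,-.008)]
B=[s(415,62,.045,-.03),s(773,42,-.045,-.03),s(775,252,-.045,.03),s(407,278,.045,.03),s(613,127,-.005,-.008),s(775,117,-.045,-.008),s(613,183,-.005,.008),s(773,173,-.045,.008)]
for o in(A,B,A+B):
    p,r=fit(o,[.5,.3,.4]);print(p,W(p,(-.011,0,.1)),W(p,(-.071,0,.1)),r)
E
```

```text
[0.51685371 0.33983916 0.43043565] [np.float64(0.5068570862565296), np.float64(0.3352492284502727), 0.1] [np.float64(0.4523300430423172), np.float64(0.3102132232115088), 0.1] [-0.4 -0.6 -0.2 -0.2 -1.2  0.9  0.8  0.4 -0.6  0.   0.2 -0.8  0.5 -0.4
  0.7  0.7]
[0.52171078 0.3405746  0.45585734] [np.float64(0.5118340547830235), np.float64(0.3357320438700679), 0.1] [np.float64(0.45796101897825026), np.float64(0.30931810790479325), 0.1] [-0.2  0.4  0.6 -0.1  0.2 -0.  -1.7 -0.  -0.  -0.   0.3 -0.1 -0.3  0.
  0.5 -0.1]
[0.52010612 0.34036924 0.44646893] [np.float64(0.5101843719707997), np.float64(0.3356196201193377), 0.1] [np.float64(0.4560657292984543), np.float64(0.30971262269966376), 0.1] [-0.7 -1.6 -0.6 -1.4 -1.  -0.3  0.9 -1.  -0.7 -1.1  0.  -2.   0.7 -1.6
  0.8 -0.7  0.7  0.3  1.5  0.2  0.9  0.4 -1.  -0.   0.8  0.2  1.1  0.2
  0.4  0.2  1.3  0.3]
```

{"fn": "drive_tool", "kwargs": {"series": [[[0,0,0,0,0,-0.05],[0,0,0,0,0,-0.05],[0,0,0,0,0,-0.05],[0,0,0,0,0,-0.05],[0,0,0,0,0,-0.05],[0,0,0,0,0,-0.05],[0,0,0,0,0,-0.05],[0,0,0,0,0,-0.05],[0,0,0,0,0,-0.05],[0,0,0,0,0,-0.05]]], "jaw": 1}}

```text
clock: 2.15
tcp_pos: [0.2233, -0.5299, 0.2423]
orientation: [0.0, 0.551, 0.835, -0.0]
wrist_force: [-0.2, 0.1, -0.1]
finger_gap: 0.0856
grip_force: 0.0
```

```bash
cat >> h.py <<'E'
from workcell import env
from scipy.spatial.transform import Rotation as Ro
def go(xyz,psi=None,pose=None):
    s=env.get_state();q=s['orientation'];R=Ro.from_quat([q[1],q[2],q[3],q[0]])
    d=R.inv().apply(np.array(xyz)-s['tcp_pos'])/.12
    out=[np.round(s['tcp_pos'],4).tolist(),'shift',np.round(d,3).tolist()]
    if psi is not None:
        D=Ro.from_matrix([[np.cos(psi),np.sin(psi),0],[np.sin(psi),-np.cos(psi),0],[0,0,-1]])
        out+=['turn',np.round((R.inv()*D).as_rotvec()/np.pi,4).tolist()]
    print(*out,'F',np.round(s['wrist_force'],1),'gap',round(float(s['finger_gap']),4),'t',s['clock'])
E
python3 -c "
from h import *
go([.606,.0575,.26],2.011)"
```

```text
[0.2233, -0.5299, 0.2423] shift [3.248, 4.857, -0.148] turn [-0.0, 0.0, -0.0115] F [-0.2  0.1 -0.1] gap 0.0856 t 2.15
```

{"fn": "drive_tool", "kwargs": {"series": [[[0.162,0.243,-0.007,0,0,0],[0.162,0.243,-0.007,0,0,0],[0.162,0.243,-0.007,0,0,0],[0.162,0.243,-0.007,0,0,0],[0.162,0.243,-0.007,0,0,0],[0.162,0.243,-0.007,0,0,0],[0.162,0.243,-0.007,0,0,0],[0.162,0.243,-0.007,0,0,0],[0.162,0.243,-0.007,0,0,0],[0.162,0.243,-0.007,0,0,0],[0.162,0.243,-0.007,0,0,0],[0.162,0.243,-0.007,0,0,0],[0.162,0.243,-0.007,0,0,0],[0.162,0.243,-0.007,0,0,0],[0.162,0.243,-0.007,0,0,0],[0.162,0.243,-0.007,0,0,0],[0.162,0.243,-0.007,0,0,0],[0.162,0.243,-0.007,0,0,0],[0.162,0.243,-0.007,0,0,0],[0.162,0.243,-0.007,0,0,-0.011]]]}}

```text
clock: 4.65
tcp_pos: [0.6103, 0.0558, 0.2591]
orientation: [0.0, 0.538, 0.843, -0.0]
wrist_force: [-0.0, 0.2, 0.8]
finger_gap: 0.0855
grip_force: 0.0
```

```bash
python3 -c "
from h import *
go([.606,.0575,.134],2.011)"
```

```text
[0.6103, 0.0558, 0.2591] shift [0.028, -0.027, 1.043] turn [0.0, 0.0001, -0.0019] F [-0.   0.2  0.8] gap 0.0855 t 4.65
```

{"fn": "drive_tool", "kwargs": {"series": [[[0,0,0.15,0,0,0],[0,0,0.15,0,0,0],[0,0,0.15,0,0,0],[0,0,0.15,0,0,0],[0,0,0,0,0,0]]]}}

```text
clock: 5.28
tcp_pos: [0.6087, 0.0549, 0.1855]
orientation: [-0.001, 0.539, 0.843, -0.001]
wrist_force: [0.3, -0.9, 0.5]
finger_gap: 0.0854
grip_force: 0.0
```

```bash
python3 -c "
from h import *
go([.606,.0575,.134],2.011)"
```

```text
[0.6087, 0.0549, 0.1855] shift [0.029, -0.01, 0.429] turn [-0.0009, -0.0004, -0.0022] F [ 0.3 -0.9  0.5] gap 0.0854 t 5.275
```

{"fn": "drive_tool", "kwargs": {"series": [[[0.015,-0.005,0.15,0,0,0],[0.014,-0.005,0.15,0,0,0],[0,0,0.11,0,0,0],[0,0,0,0,0,0],[0,0,0,0,0,0]]]}}

```text
clock: 5.9
tcp_pos: [0.6078, 0.0574, 0.1387]
orientation: [0.001, 0.539, 0.843, 0.0]
wrist_force: [0.0, -0.2, -0.3]
finger_gap: 0.0853
grip_force: 0.0
```

```bash
python3 - <<'E'
from h import *
import cv2
go([.606,.0575,.134],2.011)
z=lambda m:cv2.convertScaleAbs(cv2.resize(m,None,fx=4,fy=4,interpolation=cv2.INTER_CUBIC),alpha=1.3)
a=viewer.read_camera('side')[150:270,190:290,::-1];b=viewer.read_camera('top')[120:240,205:305,::-1]
cv2.imwrite('pics/g1.png',np.hstack([z(a),z(b)]))
E
```

```text
[0.6078, 0.0574, 0.1387] shift [0.007, -0.013, 0.039] turn [0.0003, 0.0002, -0.0022] F [ 0.  -0.2 -0.3] gap 0.0853 t 5.9
```

View pics/g1.png

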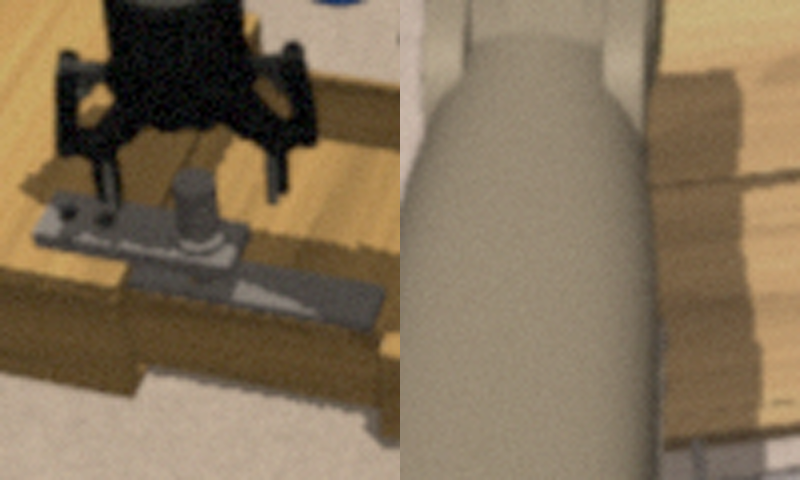

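The pin's grip at (195,205) sits midway between the open fingers in the side crop. I'll lower a few mm and close.

{"fn": "drive_tool", "kwargs": {"series": [[[0,-0.005,0.035,0,0,0],[0,0,0,0,0,0],[0,0,0,0,0,0],[0,0,0,0,0,0],[0,0,0,0,0,0],[0,0,0,0,0,0],[0,0,0,0,0,0],[0,0,0,0,0,0]]], "jaw": -1, "grip_force": 50}}

```text
clock: 7.0
tcp_pos: [0.6068, 0.0572, 0.1339]
orientation: [0.0, 0.539, 0.843, 0.0]
wrist_force: [0.4, 0.8, 1.6]
finger_gap: 0.0245
grip_force: 49.1
```

{"fn": "drive_tool", "kwargs": {"series": [[[0,0,-0.05,0,0,0],[0,0,-0.05,0,0,0],[0,0,-0.1,0,0,0],[0,0,-0.1,0,0,0],[0,0,-0.15,0,0,0],[0,0,-0.15,0,0,0],[0,0,-0.15,0,0,0],[0,0,0,0,0,0],[0,0,0,0,0,0]]]}}

```text
clock: 8.12
tcp_pos: [0.6064, 0.0572, 0.2234]
orientation: [-0.0, 0.539, 0.843, -0.0]
wrist_force: [-0.2, 0.1, -1.9]
finger_gap: 0.0248
grip_force: 49.2
```

```bash
python3 -c "
from h import *
go([.448,.306,.215],2.011)"
```

```text
[0.6064, 0.0572, 0.2234] shift [2.436, -0.328, 0.07] turn [-0.0001, -0.0, -0.0022] F [-0.2  0.1 -1.9] gap 0.0248 t 8.125
```

{"fn": "drive_tool", "kwargs": {"series": [[[0.203,-0.027,0,0,0,0],[0.203,-0.027,0,0,0,0],[0.203,-0.027,0,0,0,0],[0.203,-0.027,0,0,0,0],[0.203,-0.027,0,0,0,0],[0.203,-0.027,0,0,0,0],[0.203,-0.027,0,0,0,0],[0.203,-0.027,0,0,0,0],[0.203,-0.027,0,0,0,0],[0.203,-0.027,0,0,0,0],[0.203,-0.027,0,0,0,0],[0.203,-0.027,0,0,0,0],[0,0,0,0,0,0],[0,0,0,0,0,0]]]}}

```text
clock: 9.88
tcp_pos: [0.448, 0.3065, 0.2237]
orientation: [0.0, 0.538, 0.843, -0.0]
wrist_force: [0.5, 0.4, -1.0]
finger_gap: 0.0247
grip_force: 49.3
```

```bash
python3 -c "
from h import *
go([.448,.306,.127],2.011)"
```

```text
[0.448, 0.3065, 0.2237] shift [-0.003, -0.002, 0.806] turn [0.0, 0.0001, -0.0018] F [ 0.5  0.4 -1. ] gap 0.0247 t 9.875
```

{"fn": "drive_tool", "kwargs": {"series": [[[0,0,0.2,0,0,0],[0,0,0.2,0,0,0],[0,0,0.2,0,0,0],[0,0,0.2,0,0,0],[0,0,0,0,0,0],[0,0,0,0,0,0]]]}}

```text
clock: 10.62
tcp_pos: [0.4493, 0.3061, 0.1285]
orientation: [0.0, 0.539, 0.842, 0.0]
wrist_force: [0.6, -0.2, -1.6]
finger_gap: 0.025
grip_force: 49.4
```

```bash
python3 - <<'E'
from h import *
import cv2
go([.448,.306,.127],2.011)
z=lambda m:cv2.convertScaleAbs(cv2.resize(m,None,fx=5,fy=5,interpolation=cv2.INTER_CUBIC),alpha=1.4)
a=viewer.read_camera('side')[265:375,180:260,::-1];b=viewer.read_camera('top')[180:290,110:190,::-1]
cv2.imwrite('pics/g2.png',np.hstack([z(a),z(b)]))
E
```

```text
[0.4493, 0.3061, 0.1285] shift [0.004, -0.01, 0.013] turn [0.0003, 0.0001, -0.0024] F [ 0.6 -0.2 -1.6] gap 0.025 t 10.625
```

View pics/g2.png

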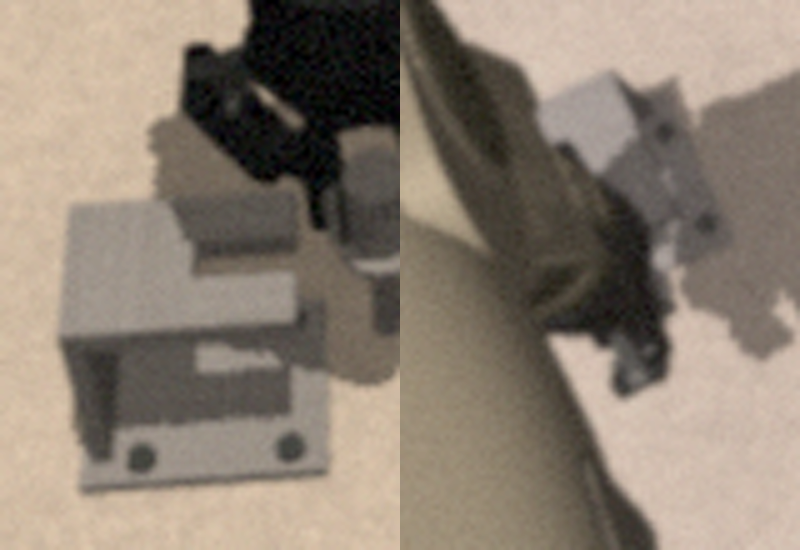

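The left half shows the pin at the crop's right edge, at about (370,220), held in front of the notch mouth, which is at (295,265). I'll measure the grip's centre line numerically with the side camera.

```bash
python3 - <<'E'
from h import *
im=viewer.read_camera('side').mean(2)
import cv2;cv2.imwrite('pics/s3.png',viewer.read_camera('side')[:,:,::-1])
for r in(292,296,300,304,308,312,316,318,320,324,328,332): print(r,im[r,238:276].astype(int).tolist())
for h in(.1065,.14,.152,.09,.07): print(h,proj('side',(.4493,.3061,h)))
E
```

```text
292 [8, 9, 4, 6, 0, 6, 8, 4, 19, 44, 64, 77, 72, 73, 72, 74, 71, 69, 72, 74, 62, 36, 12, 15, 10, 9, 8, 2, 10, 1, 8, 2, 17, 16, 18, 23, 15, 15]
296 [10, 9, 0, 8, 6, 10, 8, 5, 9, 14, 58, 68, 67, 62, 57, 60, 62, 59, 59, 58, 59, 56, 45, 28, 16, 17, 11, 11, 16, 7, 7, 8, 7, 6, 4, 6, 17, 0]
300 [43, 27, 9, 6, 16, 2, 6, 0, 10, 18, 45, 58, 56, 55, 58, 60, 60, 62, 60, 58, 62, 60, 53, 38, 17, 7, 9, 14, 16, 11, 25, 54, 70, 76, 69, 61, 61, 59]
304 [61, 65, 59, 32, 7, 10, 37, 47, 38, 26, 27, 45, 50, 52, 57, 58, 56, 57, 55, 54, 55, 40, 43, 31, 41, 51, 44, 34, 11, 15, 26, 60, 77, 75, 76, 73, 74, 75]
308 [58, 64, 67, 53, 24, 14, 25, 37, 48, 36, 25, 35, 44, 44, 45, 42, 44, 46, 44, 45, 51, 49, 44, 31, 39, 51, 56, 39, 16, 5, 29, 60, 71, 73, 74, 78, 75, 74]
312 [49, 58, 70, 74, 70, 73, 73, 63, 50, 40, 24, 30, 37, 42, 43, 48, 48, 50, 53, 54, 50, 51, 49, 44, 35, 46, 55, 64, 73, 73, 72, 78, 76, 76, 76, 73, 77, 72]
316 [65, 70, 73, 74, 70, 72, 72, 70, 70, 62, 49, 59, 58, 59, 55, 56, 60, 58, 66, 72, 78, 90, 94, 95, 86, 70, 69, 77, 75, 77, 75, 77, 73, 76, 76, 74, 73, 72]
318 [77, 78, 76, 72, 72, 72, 76, 76, 73
[... 239 characters left out ...]
, 96, 118, 125, 132, 132, 131, 133, 127, 131, 130, 115, 120]
324 [94, 78, 68, 64, 67, 68, 67, 70, 71, 73, 73, 76, 75, 70, 72, 67, 50, 44, 46, 37, 46, 49, 65, 71, 72, 74, 76, 74, 75, 79, 77, 76, 79, 75, 73, 72, 75, 72]
328 [86, 59, 43, 50, 58, 56, 56, 66, 69, 72, 76, 74, 74, 74, 78, 72, 62, 48, 44, 41, 44, 42, 64, 75, 73, 72, 73, 77, 76, 75, 73, 74, 73, 76, 73, 75, 72, 77]
332 [58, 57, 57, 57, 59, 59, 62, 63, 75, 75, 76, 75, 74, 78, 75, 74, 70, 70, 65, 60, 65, 69, 77, 78, 71, 74, 76, 74, 74, 71, 77, 71, 73, 71, 74, 78, 97, 113]
0.1065 [256.67281977 312.81139559]
0.14 [255.66111196 302.60002028]
0.152 [255.28531074 298.80698122]
0.09 [257.15184974 317.64634375]
0.07 [257.71634711 323.34393192]
```

{"fn": "drive_tool", "kwargs": {"series": [[[0.008,0.08,0.0,0,0,0],[0,0.08,0,0,0,0],[0,0.04,0,0,0,0],[0,0.03,0,0,0,0],[0,0.03,0,0,0,0],[0,0.03,0,0,0,0],[0,0,0,0,0,0],[0,0,0,0,0,0]]]}}

```text
clock: 11.82
tcp_pos: [0.4798, 0.3207, 0.1271]
orientation: [0.0, 0.539, 0.842, -0.001]
wrist_force: [0.3, -4.6, -5.2]
finger_gap: 0.0249
grip_force: 49.4
```

```bash
python3 -c "
from h import *
go([.5102,.3358,.1265],2.011)"
```

```text
[0.4798, 0.3207, 0.1271] shift [0.008, 0.283, 0.005] turn [-0.0004, 0.0005, -0.0024] F [ 0.3 -4.6 -5.2] gap 0.0249 t 11.825
```

{"fn": "drive_tool", "kwargs": {"series": [[[-0.012,0,0,0,0,0],[0,0,0,0,0,0],[0,0,0,0,0,0]]]}}

```text
clock: 12.2
tcp_pos: [0.4807, 0.3207, 0.128]
orientation: [0.0, 0.538, 0.843, 0.001]
wrist_force: [0.2, -1.6, -3.2]
finger_gap: 0.0248
grip_force: 49.5
```

{"fn": "drive_tool", "kwargs": {"series": [[[-0.01,0,0,0,0,0],[0,0.03,0,0,0,0],[0,0.03,0,0,0,0],[0,0,0,0,0,0],[0,0,0,0,0,0]]]}}

```text
clock: 12.82
tcp_pos: [0.4874, 0.3224, 0.1276]
orientation: [-0.0, 0.539, 0.843, -0.0]
wrist_force: [0.3, 0.0, -2.5]
finger_gap: 0.0247
grip_force: 49.6
```

{"fn": "drive_tool", "kwargs": {"series": [[[0,0.04,0,0,0,0],[0,0.04,0,0,0,0],[0,0.04,0,0,0,0],[0,0.03,0,0,0,0],[0,0,0,0,0,0],[0,0,0,0,0,0]]]}}

```text
clock: 13.58
tcp_pos: [0.5036, 0.3298, 0.1276]
orientation: [-0.0, 0.539, 0.843, -0.0]
wrist_force: [-1.6, -0.2, -1.9]
finger_gap: 0.0249
grip_force: 49.6
```

{"fn": "drive_tool", "kwargs": {"series": [[[0,0.02,0,0,0,0],[0,0.02,0,0,0,0],[0,0.02,0,0,0,0],[0,0,0,0,0,0],[0,0,0,0,0,0]]]}}

```text
clock: 14.2
tcp_pos: [0.5103, 0.3329, 0.1276]
orientation: [-0.0, 0.539, 0.843, -0.0]
wrist_force: [0.4, 0.2, -1.8]
finger_gap: 0.0251
grip_force: 49.6
```

{"fn": "drive_tool", "kwargs": {"series": [[[0,0.015,0,0,0,0],[0,0.015,0,0,0,0],[0,0,0,0,0,0],[0,0,0,0,0,0]]]}}

```text
clock: 14.7
tcp_pos: [0.5117, 0.3336, 0.1274]
orientation: [-0.001, 0.538, 0.843, -0.002]
wrist_force: [-5.0, -2.2, 3.2]
finger_gap: 0.0251
grip_force: 50.2
```

End of the notch reached. I'll ease back 1 mm and lower the collar onto the plate.

{"fn": "drive_tool", "kwargs": {"series": [[[0,-0.018,0,0,0,0],[0,0,0.015,0,0,0],[0,0,0.015,0,0,0],[0,0,0.01,0,0,0],[0,0,0,0,0,0],[0,0,0,0,0,0]]]}}

```text
clock: 15.45
tcp_pos: [0.5114, 0.3334, 0.1225]
orientation: [-0.0, 0.539, 0.843, -0.0]
wrist_force: [-2.3, -0.3, -1.0]
finger_gap: 0.025
grip_force: 49.6
```

{"fn": "drive_tool", "kwargs": {"series": [[[0,0,0.008,0,0,0],[0,0,0.006,0,0,0],[0,0,0,0,0,0],[0,0,0,0,0,0]]]}}

```text
clock: 15.95
tcp_pos: [0.5114, 0.3334, 0.1218]
orientation: [0.0, 0.539, 0.843, -0.0]
wrist_force: [-5.5, -2.0, 4.2]
finger_gap: 0.025
grip_force: 50.3
```

{"fn": "drive_tool", "kwargs": {"series": [[[0,0,0,0,0,0],[0,0,0,0,0,0],[0,0,0,0,0,0],[0,0,0,0,0,0],[0,0,0,0,0,0],[0,0,0,0,0,0],[0,0,-0.2,0,0,0],[0,0,-0.3,0,0,0],[0,0,-0.3,0,0,0],[0,0,-0.3,0,0,0],[0,0,0,0,0,0]]], "jaw": 1}}

```text
clock: 17.32
tcp_pos: [0.5132, 0.3343, 0.2568]
orientation: [0.002, 0.539, 0.843, 0.003]
wrist_force: [0.0, -0.2, -0.2]
finger_gap: 0.0854
grip_force: 0.0
```

```bash
python3 - <<'E'
from h import *
import cv2
z=lambda m:cv2.convertScaleAbs(cv2.resize(m,None,fx=5,fy=5,interpolation=cv2.INTER_CUBIC),alpha=1.4)
im=viewer.read_camera('side')
cv2.imwrite('pics/g4.png',z(im[265:375,170:300,::-1]))
go([.5385,-.3073,.222],3.04)
E
```

```text
[0.5124, 0.3339, 0.2546] shift [-4.94, -2.047, 0.265] turn [0.0009, 0.0005, -0.3297] F [-0.7 -0.2 -0.2] gap 0.0854 t 17.375
```

View pics/g4.png

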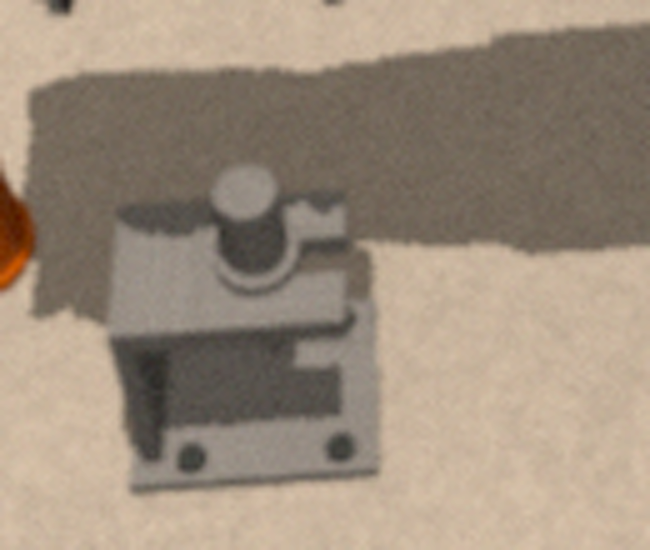

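The pin stands upright and seated at the inner end of the notch, grip top at (245,190). Next is the clapper.

{"fn": "drive_tool", "kwargs": {"series": [[[-0.309,-0.128,0,0,0,0],[-0.309,-0.128,0,0,0,0],[-0.309,-0.128,0,0,0,0],[-0.309,-0.128,0,0,0,0],[-0.309,-0.128,0,0,0,0],[-0.309,-0.128,0,0,0,0],[-0.309,-0.128,0,0,0,0],[-0.309,-0.128,0,0,0,0],[-0.309,-0.128,0,0,0,0],[-0.309,-0.128,0,0,0,0],[-0.309,-0.128,0,0,0,0],[-0.309,-0.128,0,0,0,0],[-0.309,-0.128,0,0,0,0],[-0.309,-0.128,0,0,0,0],[-0.309,-0.128,0,0,0,0],[-0.309,-0.128,0,0,0,0],[0,0,0,0,0,0]]]}}

```text
clock: 19.5
tcp_pos: [0.5368, -0.3105, 0.2507]
orientation: [-0.001, 0.54, 0.842, -0.0]
wrist_force: [0.4, 0.7, 0.5]
finger_gap: 0.0851
grip_force: 0.0
```

{"fn": "drive_tool", "kwargs": {"series": [[[0,0,0,0,0,-0.055],[0,0,0,0,0,-0.055],[0,0,0,0,0,-0.055],[0,0,0,0,0,-0.055],[0,0,0,0,0,-0.055],[0,0,0,0,0,-0.055],[0,0,0,0,0,0],[0,0,0,0,0,0]]]}}

```text
clock: 20.5
tcp_pos: [0.5375, -0.3074, 0.2527]
orientation: [-0.0, 0.051, 0.999, 0.0]
wrist_force: [0.8, 0.3, 1.1]
finger_gap: 0.0855
grip_force: 0.0
```

```bash
python3 -c "
from h import *
go([.5385,-.3073,.12],3.04)"
```

```text
[0.5375, -0.3074, 0.2527] shift [-0.009, 0.001, 1.106] turn [0.0002, -0.0003, -0.0004] F [0.8 0.3 1.1] gap 0.0855 t 20.5
```

{"fn": "drive_tool", "kwargs": {"series": [[[0,0,0.25,0,0,0],[0,0,0.25,0,0,0],[0,0,0.25,0,0,0],[0,0,0.25,0,0,0],[0,0,0.25,0,0,0],[0,0,0.2,0,0,0],[0,0,0.2,0,0,0],[0,0,0.15,0,0,0],[0,0,0.13,0,0,0],[0,0,0,0,0,0],[0,0,0,0,0,0]]]}}

```text
clock: 21.88
tcp_pos: [0.5381, -0.3084, 0.0222]
orientation: [0.0, 0.051, 0.999, -0.0]
wrist_force: [0.9, -0.4, 0.0]
finger_gap: 0.085
grip_force: 0.0
```

{"fn": "drive_tool", "kwargs": {"series": [[[0,0,0,0,0,0],[0,0,0,0,0,0],[0,0,0,0,0,0],[0,0,0,0,0,0],[0,0,0,0,0,0],[0,0,0,0,0,0]]], "jaw": -1, "grip_force": 50}}

```text
clock: 22.62
tcp_pos: [0.5383, -0.3088, 0.0227]
orientation: [0.001, 0.05, 0.999, -0.001]
wrist_force: [-0.1, -0.5, 6.9]
finger_gap: 0.049
grip_force: 54.0
```

{"fn": "drive_tool", "kwargs": {"series": [[[0,0,-0.05,0,0,0],[0,0,-0.15,0,0,0],[0,0,-0.25,0,0,0],[0,0,-0.25,0,0,0],[0,0,-0.25,0,0,0],[0,0,-0.25,0,0,0],[0,0,-0.25,0,0,0],[0,0,0,0,0,0]]]}}

```text
clock: 23.62
tcp_pos: [0.5387, -0.3087, 0.1977]
orientation: [0.002, 0.05, 0.999, -0.001]
wrist_force: [0.9, -0.3, -3.1]
finger_gap: 0.0492
grip_force: 53.3
```

```bash
python3 -c "
from h import *
cab=[.7723,-.0200,.138]
x=W(cab,(-.2,-.012,.19));print(x)
go(x,1.709)"
```

```text
[np.float64(0.5758521284937244), np.float64(-0.059398398199086974), 0.19]
[0.5387, -0.3087, 0.1977] shift [-0.099, 2.098, 0.06] turn [0.0002, 0.0014, 0.424] F [ 0.9 -0.3 -3.1] gap 0.0492 t 23.625
```

{"fn": "drive_tool", "kwargs": {"series": [[[-0.011,0.21,0,0,0,0],[-0.011,0.21,0,0,0,0],[-0.011,0.21,0,0,0,0],[-0.011,0.21,0,0,0,0],[-0.011,0.21,0,0,0,0],[-0.011,0.21,0,0,0,0],[-0.011,0.21,0,0,0,0],[-0.011,0.21,0,0,0,0],[-0.011,0.21,0,0,0,0],[-0.011,0.21,0,0,0,0],[0,0,0,0,0,0.053],[0,0,0,0,0,0.053],[0,0,0,0,0,0.053],[0,0,0,0,0,0.053],[0,0,0,0,0,0.053],[0,0,0,0,0,0.053],[0,0,0,0,0,0.053],[0,0,0,0,0,0.053],[0,0,0,0,0,0],[0,0,0,0,0,0]]]}}

```text
clock: 26.12
tcp_pos: [0.5754, -0.058, 0.1945]
orientation: [-0.001, 0.655, 0.755, -0.0]
wrist_force: [-0.7, 0.2, -2.5]
finger_gap: 0.0492
grip_force: 53.1
```

```bash
python3 - <<'E'
from h import *
import cv2
go([.5759,-.0594,.042],1.709)
im=viewer.read_camera('side')
cv2.imwrite('pics/g5.png',cv2.convertScaleAbs(cv2.resize(im[110:280,150:370,::-1],None,fx=3,fy=3,interpolation=cv2.INTER_CUBIC),alpha=1.4))
E
```

```text
[0.5754, -0.058, 0.1945] shift [-0.013, 0.005, 1.271] turn [-0.0006, -0.0003, 0.001] F [-0.7  0.2 -2.5] gap 0.0492 t 26.125
```

View pics/g5.png

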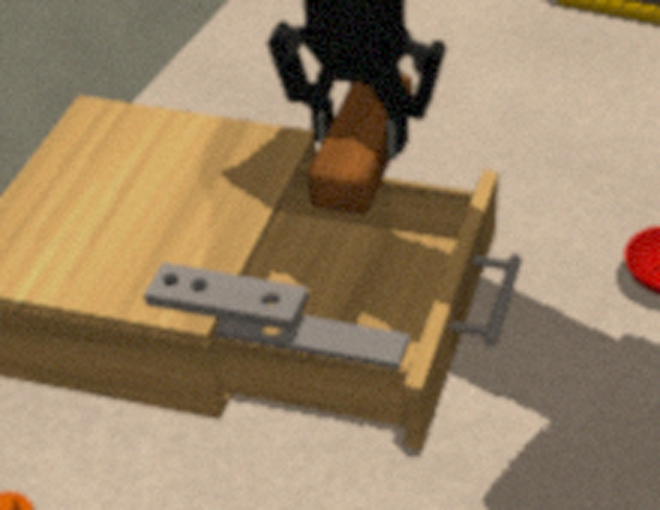

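The clapper hangs over the open drawer at (345,165) in the crop, aligned across it. I'll lower it.

{"fn": "drive_tool", "kwargs": {"series": [[[-0.01,0,0.2,0,0,0],[0,0,0.2,0,0,0],[0,0,0.2,0,0,0],[0,0,0.2,0,0,0],[0,0,0.15,0,0,0],[0,0,0.1,0,0,0],[0,0,0.1,0,0,0],[0,0,0.07,0,0,0],[0,0,0.03,0,0,0],[0,0,0,0,0,0],[0,0,0,0,0,0]]]}}

```text
clock: 27.55
tcp_pos: [0.5767, -0.0601, 0.0461]
orientation: [0.0, 0.657, 0.754, 0.0]
wrist_force: [-0.9, 0.6, -2.1]
finger_gap: 0.049
grip_force: 53.3
```

{"fn": "drive_tool", "kwargs": {"series": [[[0,0,0.02,0,0,0],[0,0,0.015,0,0,0],[0,0,0.01,0,0,0],[0,0,0,0,0,0],[0,0,0,0,0,0]]]}}

```text
clock: 28.18
tcp_pos: [0.5764, -0.0599, 0.0407]
orientation: [0.0, 0.657, 0.754, 0.0]
wrist_force: [-2.6, 0.4, 4.8]
finger_gap: 0.049
grip_force: 53.9
```

{"fn": "drive_tool", "kwargs": {"series": [[[0,0,0,0,0,0],[0,0,0,0,0,0],[0,0,0,0,0,0],[0,0,0,0,0,0],[0,0,0,0,0,0],[0,0,-0.2,0,0,0],[0,0,-0.25,0,0,0],[0,0,-0.3,0,0,0],[0,0,-0.3,0,0,0],[0,0,-0.2,0,0,0],[0,0,0,0,0,0]]], "jaw": 1}}

```text
clock: 29.55
tcp_pos: [0.5778, -0.0603, 0.1925]
orientation: [0.002, 0.657, 0.754, 0.001]
wrist_force: [1.0, 0.5, -0.5]
finger_gap: 0.0854
grip_force: 0.0
```

```bash
python3 - <<'E'
from h import *
cab=[.7723,-.0200,.138]
for x in (-.37,-.33,-.17): print(W(cab,(x,0,.06)))
go(W(cab,(-.375,0,.2)),1.709)
E
```

```text
[np.float64(0.4058175523249217), np.float64(-0.0708980898078062), 0.06]
[np.float64(0.44543727639790315), np.float64(-0.06539559361236769), 0.06]
[np.float64(0.6039161726898289), np.float64(-0.04338560883061366), 0.06]
[0.5778, -0.0603, 0.1925] shift [0.109, -1.473, -0.069] turn [0.0014, 0.0006, -0.0] F [ 1.   0.5 -0.5] gap 0.0854 t 29.55
```

{"fn": "drive_tool", "kwargs": {"series": [[[0.011,-0.147,0,0,0,0],[0.011,-0.147,0,0,0,0],[0.011,-0.147,0,0,0,0],[0.011,-0.147,0,0,0,0],[0.011,-0.147,0,0,0,0],[0.011,-0.147,0,0,0,0],[0.011,-0.147,0,0,0,0],[0.011,-0.147,0,0,0,0],[0.011,-0.147,0,0,0,0],[0.011,-0.147,0,0,0,0],[0,0,0,0,0,0],[0,0,0,0,0,0]]], "jaw": -1}}

```text
clock: 31.05
tcp_pos: [0.4003, -0.0714, 0.1905]
orientation: [0.001, 0.657, 0.754, 0.0]
wrist_force: [0.5, 1.0, -0.6]
finger_gap: -0.0001
grip_force: 0.0
```

```bash
python3 - <<'E'
from h import *
import cv2
go(W([.7723,-.0200,.138],(-.375,0,.05)),1.709)
im=viewer.read_camera('side')
cv2.imwrite('pics/g6.png',cv2.convertScaleAbs(cv2.resize(im[110:280,150:370,::-1],None,fx=3,fy=3,interpolation=cv2.INTER_CUBIC),alpha=1.4))
print([(round(d['score'],2),d['location'],int(d['region'].sum())) for d in models.silhouettes('clapper','side')] if 'models' in dir() else '')
E
```

```text
[0.4003, -0.0714, 0.1905] shift [-0.001, 0.003, 1.171] turn [0.0004, 0.0002, -0.0001] F [ 0.5  1.  -0.6] gap -0.0001 t 31.05
```

View pics/g6.png

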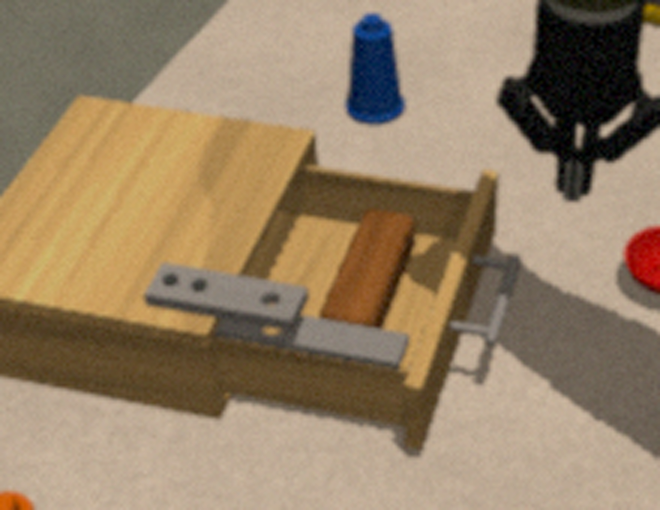

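The clapper lies flat on the drawer floor at (370,268), and the shut fingers are in front of the handle. I'll lower and push.

{"fn": "drive_tool", "kwargs": {"series": [[[0,0,0.2,0,0,0],[0,0,0.2,0,0,0],[0,0,0.2,0,0,0],[0,0,0.2,0,0,0],[0,0,0.2,0,0,0],[0,0,0.13,0,0,0],[0,0,0,0,0,0],[0,0.1,0,0,0,0],[0,0.1,0,0,0,0],[0,0.05,0,0,0,0],[0,0.05,0,0,0,0],[0,0.05,0,0,0,0]]]}}

```text
clock: 32.6
tcp_pos: [0.4412, -0.0653, 0.0546]
orientation: [-0.0, 0.657, 0.754, -0.0]
wrist_force: [-2.7, -1.9, 2.3]
finger_gap: 0.0002
grip_force: 1.1
```

{"fn": "drive_tool", "kwargs": {"series": [[[0,0.06,0,0,0,0],[0,0.08,0,0,0,0],[0,0.08,0,0,0,0],[0,0.08,0,0,0,0],[0,0.08,0,0,0,0],[0,0.08,0,0,0,0],[0,0.08,0,0,0,0],[0,0.08,0,0,0,0],[0,0.08,0,0,0,0],[0,0.08,0,0,0,0],[0,0.08,0,0,0,0],[0,0.08,0,0,0,0],[0,0.08,0,0,0,0],[0,0.08,0,0,0,0],[0,0,0,0,0,0]]]}}

```text
clock: 34.48
tcp_pos: [0.5738, -0.0468, 0.0548]
orientation: [0.001, 0.656, 0.754, 0.001]
wrist_force: [-0.3, -0.1, 0.3]
finger_gap: 0.0001
grip_force: 0.0
```

{"fn": "drive_tool", "kwargs": {"series": [[[0,0.04,0,0,0,0],[0,0.04,0,0,0,0],[0,0.04,0,0,0,0],[0,0.03,0,0,0,0],[0,0.02,0,0,0,0]]]}}

```text
clock: 35.1
tcp_pos: [0.5903, -0.0444, 0.0545]
orientation: [-0.001, 0.657, 0.754, -0.002]
wrist_force: [-10.6, -1.5, 8.9]
finger_gap: 0.0001
grip_force: 6.0
```

{"fn": "drive_tool", "kwargs": {"series": [[[0,0.02,0,0,0,0],[0,0.02,0,0,0,0],[0,0,0,0,0,0],[0,0,0,0,0,0]]]}}

```text
clock: 35.6
tcp_pos: [0.5905, -0.0443, 0.0545]
orientation: [-0.004, 0.657, 0.754, -0.005]
wrist_force: [-20.4, -4.0, 15.5]
finger_gap: 0.0001
grip_force: 10.6
```

```bash
python3 - <<'E'
from h import *
from workcell import models
go([.45,-.06,.06])
viewer.read_camera('side')
for l in('drawer_handle','clapper'):
  for d in models.silhouettes(l,'side'): print(l,round(d['score'],2),d['location'],int(d['region'].sum()))
E
```

```text
[0.5905, -0.0443, 0.0545] shift [0.03, -1.179, -0.032] F [-20.4  -4.   15.5] gap 0.0001 t 35.6
drawer_handle 0.81 [230.5, 218.2] 747
drawer_handle 0.36 [280.1, 136.3] 178
clapper 0.68 [411.0, 166.1] 208
```

{"fn": "drive_tool", "kwargs": {"series": [[[0,-0.06,0,0,0,0],[0,-0.1,0,0,0,0],[0,-0.2,0,0,0,0],[0,-0.2,0,0,0,0],[0,0,-0.3,0,0,0],[0,0,-0.3,0,0,0],[0,0,-0.3,0,0,0],[0,0,-0.3,0,0,0],[-0.3,0,0,0,0,0],[-0.3,0,0,0,0,0],[-0.3,0,0,0,0,0],[-0.3,0,0,0,0,0],[-0.3,0,0,0,0,0],[-0.3,0,0,0,0,0],[0,0,0,0,0,0]]]}}

```text
clock: 37.62
tcp_pos: [0.5606, -0.2696, 0.1982]
orientation: [0.001, 0.658, 0.753, 0.0]
wrist_force: [-0.4, 0.6, 0.2]
finger_gap: -0.0002
grip_force: 0.0
```

```bash
python3 - <<'E'
from h import *
from workcell import models
import cv2
cab=np.array([.7723,-.0200,.138])
st={c:viewer.read_camera(c) for c in('side','top')}
for c in st:
  cv2.imwrite(f'pics/end_{c}.png',st[c][:,:,::-1])
  for l in('drawer_handle','pin'):
    for d in models.silhouettes(l,c)[:2]: print(c,l,round(d['score'],2),d['location'],int(d['region'].sum()))
# profile along cabinet x at y=-.1 (front-edge plane z=.085) seen from both
for c in st:
  g=st[c].mean(2)
  row=[]
  for x in np.arange(-.20,-.10,.004):
    p=proj(c,W(cab,(x,-.1,.085)));row.append((round(float(x),3),int(cv2.getRectSubPix(g.astype(np.float32),(1,1),tuple(map(float,p)))[0,0])))
  print(c,row)
  row=[]
  for x in np.arange(-.20,-.14,.003):
    v=[cv2.getRectSubPix(g.astype(np.float32),(1,1),tuple(map(float,proj(c,W(cab,(x,y,.06))))))[0,0] for y in np.arange(-.035,.036,.005)]
    row.append((round(float(x),3),int(np.mean(v))))
  print(c,'handle',row)
E
```

```text
side drawer_handle 0.96 [241.7, 194.7] 1220
side drawer_handle 0.5 [220.3, 310.7] 384
side pin 0.56 [221.7, 310.9] 358
top drawer_handle 0.77 [290.4, 171.8] 1088
top pin 0.57 [145.4, 213.5] 162
side [(-0.2, 129), (-0.196, 127), (-0.192, 128), (-0.188, 129), (-0.184, 132), (-0.18, 134), (-0.176, 132), (-0.172, 133), (-0.168, 134), (-0.164, 131), (-0.16, 132), (-0.156, 130), (-0.152, 131), (-0.148, 127), (-0.144, 103), (-0.14, 55), (-0.136, 48), (-0.132, 66), (-0.128, 105), (-0.124, 115), (-0.12, 112), (-0.116, 88), (-0.112, 60), (-0.108, 85), (-0.104, 108)]
side handle [(-0.2, 128), (-0.197, 128), (-0.194, 128), (-0.191, 129), (-0.188, 130), (-0.185, 129), (-0.182, 123), (-0.179, 110), (-0.176, 105), (-0.173, 105), (-0.17, 97), (-0.167, 89), (-0.164, 97), (-0.161, 100), (-0.158, 102), (-0.155, 113), (-0.152, 107), (-0.149, 80), (-0.146, 60), (-0.143, 54)]
top [(-0.2, 132), (-0.196, 131), (-0.192, 134), (-0.188, 134), (-0.184, 135), (-0.18, 135), (-0.176, 136), (-0.172, 136), (-0.168, 135), (-0.164, 135), (-0.16, 139), (-0.156, 129), (-0.152, 91), (-0.148, 57), (-0.144, 56), (-0.14, 57), (-0.136, 74), (-0.132, 107), (-0.128, 121), (-0.124, 117), (-0.12, 94), (-0.116, 90), (-0.112, 118), (-0.108, 117), (-0.104, 116)]
top handle [(-0.2, 137), (-0.197, 137), (-0.194, 137), (-0.191, 137), (-0.188, 136), (-0.185, 136), (-0.182, 135), (-0.179, 126), (-0.176, 104), (-0.173, 92), (-0.17, 103), (-0.167, 111), (-0.164, 110), (-0.161, 118), (-0.158, 129), (-0.155, 132), (-0.152, 133), (-0.149, 127), (-0.146, 106), (-0.143, 75)]
```

The drawer front sits flush with the cabinet: its outer edge is at about x -0.133 and the handle at -0.172. The pin is still in the notch and the arm is clear, so I'm handing in.

```bash
python3 -c "
from workcell import order
print(order.hand_in())"
```

```text
the job is handed in; nothing more can be done
None
```

The job is handed in, with no verdict returned: the pin is parked upright in the notch, the clapper lies flat in the drawer, the drawer is shut, and the cones and bowl were never touched.

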